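# Open the waste caddy by its lever and let the lid down softly

### The job

I want to look into the caddy with the green lid to see whether it needs emptying: push its green front lever all the way down with your fingertips so that the lid stands fully open, and hold it there for three seconds. Then keep your fingertips on the lever and let it come up slowly, so that the lid goes down gently and closes fully without slamming, and move clear. Do not touch the lid itself, leave the blue caddy shut, and do not pick up or shift any of the things on the table.

Things in the scene. Friction and masses are not known exactly. Their poses are not given: they have to be found in the camera images.
- green: White box-shaped waste caddy with green lid and green lever (the one to operate); it is fixed to the table and does not move. Body 160 deep (x) x 150 wide (y), rim 130 high, lid's top 146 high. Origin: centre of its underside, on the table; its own -x is its front, where the lever sticks out, +y its left seen from behind the robot, z up. The two caddies may stand either way round, turned up to 0.2 rad.
- green_press (a point): Where to press: middle of the top of the green lever's broad ribbed pad (90 wide along y, 42 deep along x, 9 thick, with a 2 mm raised lip along its front edge), 165 in front (-x) of the caddy's centre, 85 in front of its front wall, 72 above the table while the lever is up. The point moves with the lever. Its axes are the caddy's while the lever is up, and it tips with the lever.
- green_lever (a joint): green lever's angle in rad: 0 up (lid shut), 0.38 fully pressed at its stop. It turns about a level axis along the caddy's y, 100 behind (+x of) the press point and 66 above the table: the press point travels about 38 down and 5 towards the caddy at full press, ending about 34 above the table. Pressing there takes 5 to 14 N; let go, the weight of the lid drives it back up at once. It cannot be gripped from above, only pressed.
- green_lid (a joint): green lid's angle in rad: 0 shut, 1.20 fully open; hinged on the caddy's rear rim and linked to the lever inside (lid angle = 3.16 x lever angle), so the lid follows the lever both ways. Little damps it: it slams within half a second if the lever is let go, and comes down gently if the press point is let up at no more than about 30 mm per second, right to the top.
- green_lid_edge (a point): Middle of the green lid's front edge (the lid is a panel 170 x 156 x 16, its hinge line 86 behind the caddy's centre and 136 above the table); shut, it lies 86 in front of the caddy's centre, 137 above the table. It swings up and back when the lever is pressed. Not to be touched.
- blue: White box-shaped waste caddy with blue lid and blue lever (to be left shut); it is fixed to the table and does not move. Body 160 deep (x) x 150 wide (y), rim 130 high, lid's top 146 high. Origin: centre of its underside, on the table; its own -x is its front, where the lever sticks out, +y its left seen from behind the robot, z up. The two caddies may stand either way round, turned up to 0.2 rad.
- blue_press (a point): Where to press: middle of the top of the blue lever's broad ribbed pad (90 wide along y, 42 deep along x, 9 thick, with a 2 mm raised lip along its front edge), 165 in front (-x) of the caddy's centre, 85 in front of its front wall, 72 above the table while the lever is up. The point moves with the lever. Its axes are the caddy's while the lever is up, and it tips with the lever.
- blue_lever (a joint): blue lever's angle in rad: 0 up (lid shut), 0.38 fully pressed at its stop. It turns about a level axis along the caddy's y, 100 behind (+x of) the press point and 66 above the table: the press point travels about 38 down and 5 towards the caddy at full press, ending about 34 above the table. Pressing there takes 5 to 14 N; let go, the weight of the lid drives it back up at once. It cannot be gripped from above, only pressed.
- blue_lid (a joint): blue lid's angle in rad: 0 shut, 1.20 fully open; hinged on the caddy's rear rim and linked to the lever inside (lid angle = 3.16 x lever angle), so the lid follows the lever both ways. Little damps it: it slams within half a second if the lever is let go, and comes down gently if the press point is let up at no more than about 30 mm per second, right to the top.
- blue_lid_edge (a point): Middle of the blue lid's front edge (the lid is a panel 170 x 156 x 16, its hinge line 86 behind the caddy's centre and 136 above the table); shut, it lies 86 in front of the caddy's centre, 137 above the table. It swings up and back when the lever is pressed. Not to be touched.
- glass: Bystander, loose: clear drinking glass, 81 across, 92 high, near the table's front right. Origin: centre of its underside.
- timer: Bystander, loose: white round kitchen timer, 58 across, 42 high, on the table between the two levers. Origin: centre of its underside.
- ramekin: Bystander, loose: small cream dish, 66 across, 34 high, near the table's front left. Origin: centre of its underside.
- salt_shaker: Bystander, loose: glass salt shaker with grey top, 44 across, 90 high, on the table between the two caddies. Origin: centre of its underside.

How it is judged (in metres and radians):
On the way, in this order (a step that is already met when the one before it is completed fails the run):
1. the green lid is held fully open by its lever for at least two seconds (value of joint green_lid above 1.08 rad and contact force between the fingers and green_lever above 1 N), for 2 s.
2. the green lid is closed again (value of joint green_lid below 0.04 rad), for 0.2 s.
At the end, for the whole second after the job is handed in: Green lid shut (within 0.04 rad) with its lever up (within 0.02 rad), blue lid shut (within 0.04 rad), every bystander within 20 mm of where it stood (value of joint each of green_lid, blue_lid below 0.04 rad and value of joint green_lever below 0.02 rad and distance of each of glass, timer, ramekin, salt_shaker from where it was at the start of the episode below 0.02 m); the robot touches nothing.
It fails at once if the green lid falls or slams (closes faster than 3 rad/s) (velocity of joint green_lid below -3 rad/s).
It fails at once if the robot touches the green lid itself (contact force between any of the arm, the fingers and green_lid above 2 N).
It fails at once if the blue caddy is opened (value of joint blue_lid above 0.15 rad).
It fails at once if a bystander is picked up, knocked over or shifted (distance of any of glass, timer, ramekin, salt_shaker from where it was at the start of the episode above 0.02 m).
It also fails if it takes over 48 s, if anything falls off the work surface, if the arm or the gripper's body presses on something with over 40 N, if the wrist force passes 120 N, or if a joint passes its speed limit or range.

### The arm

A 6-joint arm with a two-finger parallel gripper is mounted at the origin on a cart in front of the work surface, level with it; the furniture and walls round the work are solid. World frame = base frame: x ahead of the robot, y to its left, z up, the work surface at z = 0. Lengths are in m, angles in degrees, forces in N, time in s.
With the tool pointing down it reaches from about 0.375 to 0.9 m from the base axis. Payload 3.1 kg.
Tool frame: the origin (TCP) lies at the very end of the fingers, on their centre line; the grasp point (between the pads) lies 19 mm behind it; z points along the fingers, x is the direction in which the jaws open and shut, and the axes are right-handed (so a half turn about z gives the same grasp; the last joint's range is limited). The gripper opens to 87 mm and grips with 3 to 60 N. Pads are 19 mm wide; open, the fingers measure 117 mm over their backs; the gripper's body (75 mm by 190 mm) begins 51 mm behind the grasp point.
Start: joints at [58.413, 30.224, 82.088, -0, 67.689, -10.227], TCP at [0.228, 0.582, 0.223] pointing down, gripper open.
Joint ranges: [-176.69, 176.69], [-43.24, 126.21], [12.49, 139.97], [-82, 262], [0, 151.66], [-163.58, 163.58]. Speed limits (degrees/s): [159.86, 159.86, 180, 180, 180, 180].

### API

Orientations are given as a 3x3 rotation matrix whose columns are the frame's x, y, z axes.
In Python, from rig import read_state, capture, bot gives the robot as it stands.
- The arm moves only by the shell command python3 -m crank 'ROWS' [OPENING]. ROWS is JSON, a list of rows, each a list of 2 entries, a list of its own where there are three numbers: the shift along the tool's x, y, z in cm, then the turn, a rotation vector about the tool's x, y, z in rad. In form: [[[dx, dy, dz], [wx, wy, wz]], ...]. A call has 1 to 12 rows; each row shifts and turns the commanded pose from where the row before left it, along the tool's axes as they then stand; what a row does not reach is not made up. A row lasts 1/10 s, in which the tool goes at most 50 mm and 8.59 degrees, less where a joint would pass 70% of its speed; a pose out of reach is approached as far as the arm can. A call with a gripper value outside its range is refused whole. OPENING is the closure, from -1 (fully open) to 1 (shut), set as the call begins (- or left out, the last holds). The fingers move at their own pace and stop on an object; the grip force is fixed at half the most. Time passes only in rows, so rows that do not move let the fingers close. It gives the time, the measured TCP pose, the force and the opening at its end, in the units of the state.
- read_state(): the state, without advancing time (a new reading comes with each control period).
- capture(name): name is "side" or "top" or "wrist"; returns a dict with "pixels" (400x640x3 uint8, red, green, blue), "camera_matrix" (3x3 intrinsics, pixels), "dist" ([k1, k2, p1, p2, k3] as OpenCV has them; the pictures are not rectified), "R" (3x3) and "t" (3): a world point X has camera coordinates R X + t. Camera axes: x right, y down, z forward; pixel columns grow to the right and rows downward; lengths in m; the calibration is good to about 2 mm. A picture is of the moment at which its call begins. There is no depth.
- bot.hand_in(): hands the job in, once; it reports no verdict.
The state is a dict: "time_s": time; "joint_positions": joint angles; "qvel": joint speeds; "tau": joint torques, N m; "position": TCP position; "tcp_rot": TCP orientation; "force": force on the tool from outside, world axes, zero at the start; "moment": the same for the moment, N m; "opening": opening from 0.0 (shut) to 1.0 (fully open).
Only numpy, scipy, OpenCV 4.12 (cv2) and the standard library are available. Lean on these libraries where they do the work, as an engineer would, in place of code of your own. Each camera call takes 0.05 s, during which the arm holds its last target.

## Working session

There is one attempt and no reset: what is moved stays moved. The work goes in short steps, Python scripts to look and compute and a shell command to move; the robot and the scene stay as the last step left them, time stands still between calls to the robot, and variables do not carry over. Pictures are saved under pics/ and viewed, and the job is handed in when it is done.

```bash
ls; mkdir -p pics; python3 - <<'E'
from rig import read_state, capture, bot
import cv2,pickle
s=read_state();print(s)
for n in("side","top","wrist"):
    c=capture(n);pickle.dump(c,open(n+".pkl","wb"));cv2.imwrite(f"pics/{n}0.png",c["pixels"][:,:,::-1]);print(n,c["camera_matrix"],c["dist"],c["R"],c["t"])
E
```

```text
pics
{'time_s': 0.0, 'joint_positions': array([ 5.84144722e+01,  3.02794920e+01,  8.21567858e+01, -4.67158116e-04,
        6.76899945e+01, -1.02285732e+01]), 'qvel': array([ 0.0099017 ,  0.00616393, -0.05038402, -0.00322225,  0.03602761,
       -0.02818152]), 'tau': array([-8.89618491e-05, -4.40038633e+01, -1.76595211e+01,  6.31274306e-02,
        5.81693533e-02, -1.81903984e-04]), 'position': array([0.22720346, 0.58144343, 0.22156379]), 'tcp_rot': array([[ 3.64173058e-01,  9.31330589e-01, -1.14789498e-03],
       [ 9.31328768e-01, -3.64174664e-01, -1.88133466e-03],
       [-2.17017879e-03, -3.83936218e-04, -9.99997571e-01]]), 'force': array([-0.55653211,  0.33721983, -0.22199943]), 'moment': array([-0.03847934,  0.00764998,  0.0041418 ]), 'opening': 0.9973798369791229}
side [[388.26755709   0.         324.51647156]
 [  0.         388.26755709 207.06455993]
 [  0.           0.           1.        ]] [-0.04003444  0.          0.          0.          0.        ] [[-9.36385304e-01 -3.50973136e-01  6.48849802e-04]
 [-2.45221174e-01  6.52917536e-01 -7.16634682e-01]
 [ 2.51095876e-01 -6.71205296e-01 -6.97448429e-01]] [0.52589148 0.21991285 0.94089969]
top [[508.67879361   0.         319.56343447]
 [  0.         508.67879361 196.15427327]
 [  0.           0.           1.        ]] [-0.06102454  0.          0.          0.          0.        ] [[ 0.25747865 -0.96626859  0.00545469]
 [-0.93592838 -0.25078985 -0.24727012]
 [ 0.24029733  0.05856158 -0.96893123]] [-0.19330048  0.53395465  1.55578645]
wrist [[300.62973139   0.         315.12510371]
 [  0.         300.62973139 196.41142239]
 [  0.           0.           1.        ]] [-0.04482291  0.          0.          0.          0.        ] [[ 0.36536267  0.93086361 -0.00174621]
 [ 0.88690595 -0.34753846  0.30432688]
 [ 0.28267995 -0.11273841 -0.95256606]] [-0.62507715 -0.03701569  0.3924986 ]
```

View pics/side0.png

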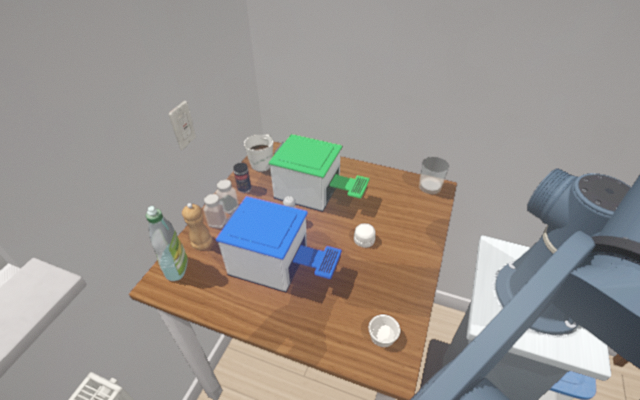

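View pics/top0.png

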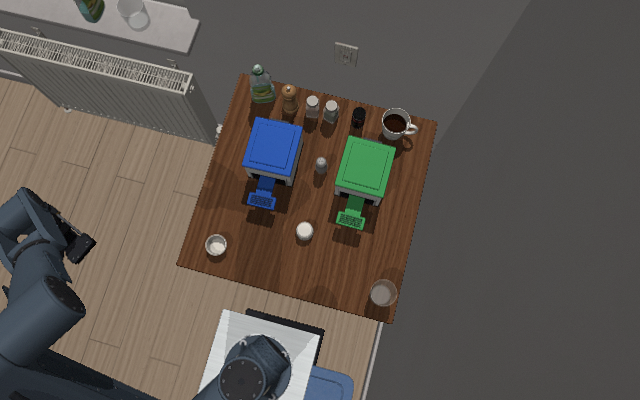

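View pics/wrist0.png

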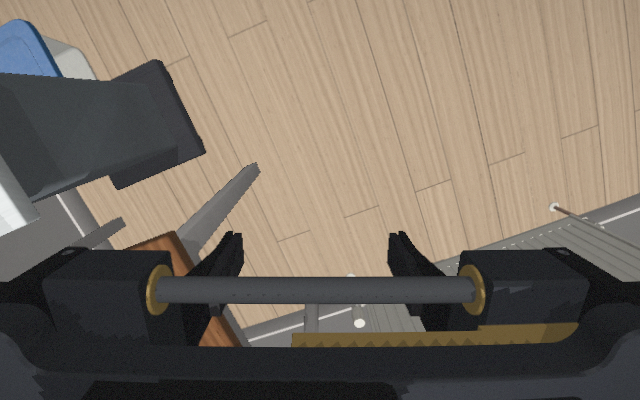

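The top view shows the green lid around (366,166) with its pad at about (352,220). The timer is at (305,231), the ramekin at (216,245), the glass at (383,293) and the shaker at (320,165). In the side view the green pad is at about (357,187). Next I'll measure these.

```bash
cat > h.py <<'E'
import numpy as np,cv2,pickle
def ray(c,uv):
    p=cv2.undistortPoints(np.array([[uv]],float),c["camera_matrix"],c["dist"])[0,0]
    R=np.array(c["R"]);t=np.array(c["t"]);return -R.T@t,R.T@np.r_[p,1]
def plane(c,uv,z):
    o,d=ray(c,uv);return o+d*(z-o[2])/d[2]
def tri(c1,u1,c2,u2):
    o1,d1=ray(c1,u1);o2,d2=ray(c2,u2)
    s=np.linalg.lstsq(np.c_[d1,-d2],o2-o1,rcond=None)[0]
    a=o1+s[0]*d1;b=o2+s[1]*d2;return (a+b)/2,np.linalg.norm(a-b)
def proj(c,X):
    return cv2.projectPoints(np.array([X],float),cv2.Rodrigues(np.array(c["R"]))[0],np.array(c["t"]),c["camera_matrix"],c["dist"])[0][0,0]
E
python3 - <<'E'
from h import *
np.set_printoptions(precision=4,suppress=True)
C={n:pickle.load(open(n+".pkl","rb")) for n in("side","top")}
for n,c in C.items():
    h=cv2.cvtColor(c["pixels"],cv2.COLOR_RGB2HSV)
    m=cv2.inRange(h,(50,120,50),(75,255,255))
    if n=="top": m[:110]=0
    else: m[200:]=0
    cv2.imwrite(f"pics/mask_{n}.png",m)
    k,l,s,ce=cv2.connectedComponentsWithStats(m)
    for i in range(1,k):
        if s[i,4]>30: print(n,s[i],ce[i])
    cs,_=cv2.findContours(m,0,2)
    for q in sorted(cs,key=cv2.contourArea)[-3:]:
        if cv2.contourArea(q)>30: print(cv2.approxPolyDP(q,3,True)[:,0].tolist())
    x,y,w,hh=(320,120,90,120) if n=="top" else (260,125,120,90)
    cv2.imwrite(f"pics/crop_{n}.png",cv2.resize(c["pixels"][y:y+hh,x:x+w,::-1],None,fx=5,fy=5,interpolation=cv2.INTER_CUBIC))
E
```

```text
side [ 270  135   72   42 1854] [305.9504 155.0512]
side [330 175  39  23 366] [348.1585 184.5137]
[[330, 184], [359, 197], [368, 179], [365, 178], [359, 194], [351, 189], [356, 179], [362, 177], [353, 180], [335, 175]]
[[270, 161], [323, 176], [341, 147], [291, 135]]
top [ 335  136   61   62 2576] [365.1417 166.047 ]
top [336 194  30  36 602] [352.2027 212.4568]
[[349, 194], [345, 211], [338, 211], [336, 222], [362, 229], [365, 220], [359, 216], [364, 198]]
[[348, 136], [335, 184], [382, 197], [395, 148]]
```

View pics/crop_top.png

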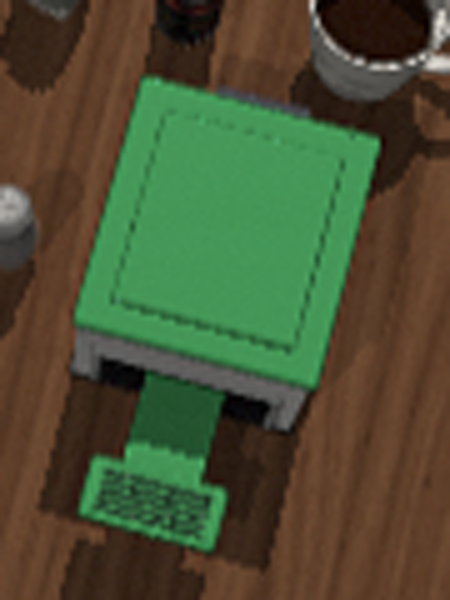

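View pics/crop_side.png

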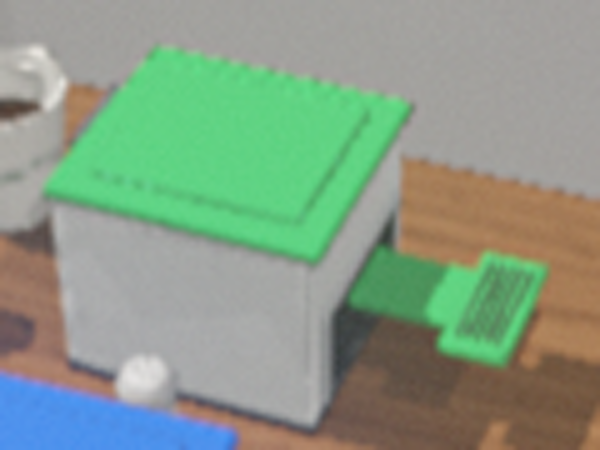

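```bash
python3 - <<'E'
from h import *
np.set_printoptions(precision=4,suppress=True)
C={n:pickle.load(open(n+".pkl","rb")) for n in("side","top")}
T,S=C["top"],C["side"]
lid=[plane(T,u,.146) for u in [(348,136),(335,184),(382.5,197),(395,148)]]
lids=[plane(S,u,.146) for u in [(341.5,147),(291,134.7),(269.5,161),(323,176)]]
print("lid top",np.array(lid),np.mean(lid,0));print("side",np.array(lids),np.mean(lids,0))
for l in [lid]: print([np.linalg.norm(l[i]-l[(i+1)%4]) for i in range(4)])
a=((lid[0]+lid[3])-(lid[1]+lid[2])); print("yaw",np.arctan2(a[1],a[0])); 
b=lid[0]-lid[3]+lid[1]-lid[2]; print("yaw b",np.arctan2(-b[0],b[1]))
pad=[plane(T,u,.072) for u in [(340,211.4),(365.2,218),(362.4,230),(336,223)]]
print("pad",np.array(pad),np.mean(pad,0),[np.linalg.norm(pad[i]-pad[(i+1)%4]) for i in range(4)])
print("pad side ribbed ctr",plane(S,((482+547+497+440)/4/5+260,(250+263+355+343)/4/5+125),.072))
for y in np.arange(.0,.01,1):pass
c=np.mean(lid,0); 
for yaw in [np.arctan2(a[1],a[0])]:
    print("pred press",c[:2]-.164*np.array([np.cos(yaw),np.sin(yaw)]))
for n,u,z in [("timer",(305,229),.042),("glass",(383,287),.092),("shaker",(321,161),.09),("ramekin",(216,243),.034),("bluepad",(262,200),.072)]: print(n,plane(T,u,z))
E
```

```text
lid top [[ 0.7572 -0.0896  0.146 ]
 [ 0.5955 -0.0893  0.146 ]
 [ 0.5932 -0.2389  0.146 ]
 [ 0.7568 -0.2408  0.146 ]] [ 0.6757 -0.1647  0.146 ]
side [[ 0.5925 -0.224   0.146 ]
 [ 0.7575 -0.2306  0.146 ]
 [ 0.7604 -0.0893  0.146 ]
 [ 0.5962 -0.0805  0.146 ]] [ 0.6766 -0.1561  0.146 ]
[np.float64(0.16169102853615527), np.float64(0.1496172762051255), np.float64(0.1635987442386439), np.float64(0.15123223075742379)]
yaw -0.006902642788522461
yaw b -0.008900584517691332
pad [[ 0.5333 -0.1243  0.072 ]
 [ 0.5332 -0.2064  0.072 ]
 [ 0.4937 -0.207   0.072 ]
 [ 0.4939 -0.1215  0.072 ]] [ 0.5135 -0.1648  0.072 ] [np.float64(0.08204480921430134), np.float64(0.039582511806743687), np.float64(0.08552425059845083), np.float64(0.03951920757249479)]
pad side ribbed ctr [ 0.5166 -0.1595  0.072 ]
pred press [ 0.5117 -0.1635]
timer [ 0.4555 -0.0303  0.042 ]
glass [ 0.336  -0.3079  0.092 ]
shaker [ 0.6737 -0.0248  0.09  ]
ramekin [0.3395 0.2326 0.034 ]
bluepad [0.5051 0.1242 0.072 ]
```

The green caddy faces the robot with yaw ≈ 0. The press point comes out at about (0.513, -0.163, 0.072): the pad corners give a 0.040 × 0.084 pad, against 42 × 90 given, and the lid-derived estimate agrees to within 2 mm. I'll close the fingers, align the jaws with y and move over.

```bash
python3 -m crank '[[[0,0,0],[0,0,-0.0932]],[[0,0,0],[0,0,-0.0932]],[[0,0,0],[0,0,-0.0932]],[[0,0,0],[0,0,-0.0931]],[[-4.1,1.6,0],[0,0,0]],[[-4.1,1.6,0],[0,0,0]],[[-4.1,1.6,0],[0,0,0]],[[-4.1,1.6,0],[0,0,0]],[[-4.1,1.6,0],[0,0,0]],[[-4.1,1.6,0],[0,0,0]],[[-4.1,1.6,0],[0,0,0]],[[-4.1,1.6,0],[0,0,0]]]' 1
```

```text
time_s: 1.35
position: [0.3558, 0.2524, 0.2226]
tcp_rot: [[-0.0, 1.0, 0.0], [1.0, 0.0, 0.0], [0.0, 0.0, -1.0]]
force: [0.2, -0.6, 0.3]
opening: 0.031
```

```bash
python3 -m crank '[[[-4.15,1.6,0],[0,0,0]],[[-4.15,1.6,0],[0,0,0]],[[-4.15,1.6,0],[0,0,0]],[[-4.15,1.6,0],[0,0,0]],[[-4.15,1.6,0],[0,0,0]],[[-4.15,1.6,0],[0,0,0]],[[-4.15,1.6,0],[0,0,0]],[[-4.15,1.6,0],[0,0,0]],[[-4,1.3,0],[0,0,0]],[[-2,0.8,2],[0,0,0]],[[0,0,2],[0,0,0]],[[0,0,2],[0,0,0]]]'
python3 - <<'E'
from rig import *
import cv2
print(read_state()["position"])
for n in("side","top","wrist"):
    cv2.imwrite(f"pics/{n}1.png",capture(n)["pixels"][:,:,::-1])
E
```

```text
time_s: 2.55
position: [0.5047, -0.1391, 0.1617]
tcp_rot: [[0.002, 1.0, 0.0], [1.0, -0.002, -0.0], [-0.0, 0.0, -1.0]]
force: [1.0, -0.5, 0.3]
opening: 0.007
[ 0.50470039 -0.13913018  0.16165577]
```

View pics/side1.png

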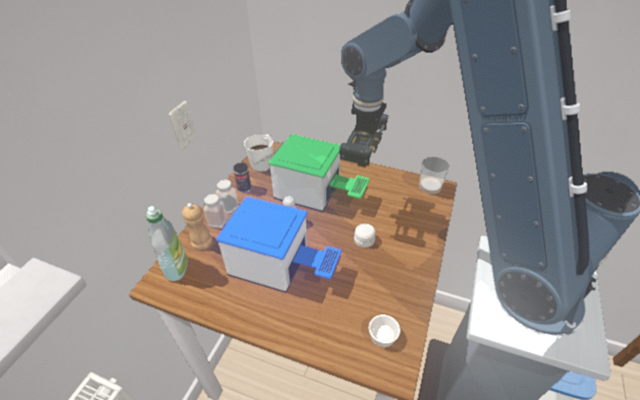

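View pics/wrist1.png

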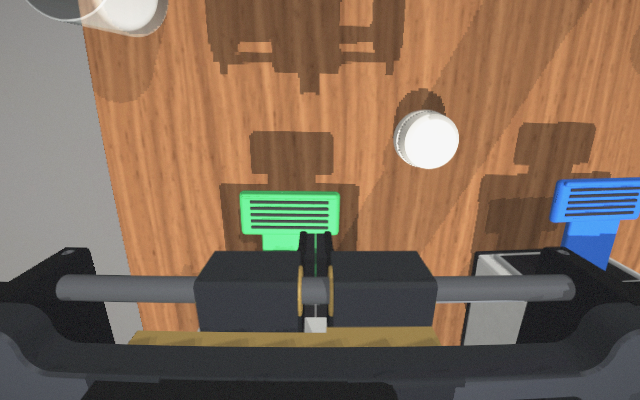

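```bash
python3 -c "
from rig import *
print(read_state()['position'])"
```

```text
[ 0.50343639 -0.13755901  0.16141623]
```

The wrist view shows the green pad at about (240–340, 192–234), with the timer well off to the side at (427,139). I'll cast that pad to z = 0.072 as a check.

```bash
python3 - <<'E'
from h import *
from rig import capture,read_state
c=capture("wrist")
m=cv2.inRange(cv2.cvtColor(c["pixels"],cv2.COLOR_RGB2HSV),(50,100,50),(75,255,255))
cs,_=cv2.findContours(m,0,2);q=max(cs,key=cv2.contourArea)
p=cv2.approxPolyDP(q,3,True)[:,0];print([(u.tolist(),plane(c,u.astype(float),.072)[:2].round(4).tolist()) for u in p])
print(read_state()["position"])
E
```

```text
[([240, 192], [0.4965, -0.2026]), ([243, 231], [0.5338, -0.2027]), ([261, 232], [0.5348, -0.1863]), ([264, 250], [0.5531, -0.1845]), ([296, 250], [0.5532, -0.1546]), ([299, 232], [0.5348, -0.1515]), ([314, 234], [0.5369, -0.1378]), ([316, 252], [0.5553, -0.1359]), ([316, 234], [0.5369, -0.1359]), ([338, 230], [0.5329, -0.1159]), ([337, 190], [0.4949, -0.1176])]
[ 0.50439342 -0.13784262  0.1624663 ]
```

```bash
python3 -m crank '[[[-1.2,0.5,1.5],[0,0,0]],[[-1.1,0.4,1.5],[0,0,0]],[[0,0,1.5],[0,0,0]],[[0,0,1.2],[0,0,0]],[[0,0,1],[0,0,0]],[[0,0,0.6],[0,0,0]],[[0,0,0],[0,0,0]],[[0,0,0],[0,0,0]]]'
```

```text
time_s: 3.55
position: [0.5138, -0.1609, 0.0899]
tcp_rot: [[-0.0, 1.0, 0.0], [1.0, 0.0, -0.0], [-0.0, 0.0, -1.0]]
force: [-0.2, -0.1, -0.1]
opening: 0.007
```

```bash
python3 -m crank '[[[0,0,0.6],[0,0,0]],[[0,0,0.5],[0,0,0]],[[0,0,0.3],[0,0,0]],[[0,0,0.3],[0,0,0]],[[0,0,0.3],[0,0,0]],[[0,0,0.3],[0,0,0]],[[0,0,0],[0,0,0]],[[0,0,0],[0,0,0]]]'
```

```text
time_s: 4.35
position: [0.5134, -0.161, 0.0673]
tcp_rot: [[-0.0, 1.0, -0.0], [1.0, 0.0, -0.0], [-0.0, -0.0, -1.0]]
force: [-2.7, 1.0, 8.2]
opening: 0.004
```

```bash
python3 - <<'E'
from rig import *
import cv2
cv2.imwrite("pics/side2.png",cv2.resize(capture("side")["pixels"][80:280,240:480,::-1],None,fx=3,fy=3))
E
```

```text
(no output)
```

View pics/side2.png

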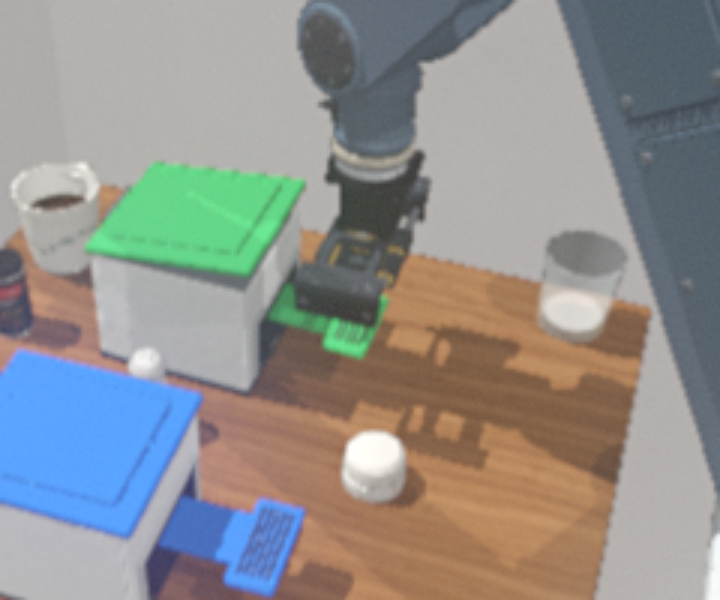

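The fingertips are on the pad at 8 N, the lid's front edge has just lifted, and the gripper is clear of the lid. Pressing on.

```bash
python3 -m crank '[[[0,0.03,0.25],[0,0,0]],[[0,0.03,0.25],[0,0,0]],[[0,0.03,0.25],[0,0,0]],[[0,0.03,0.25],[0,0,0]],[[0,0.03,0.25],[0,0,0]],[[0,0.04,0.25],[0,0,0]],[[0,0.04,0.25],[0,0,0]],[[0,0.04,0.25],[0,0,0]],[[0,0.04,0.2],[0,0,0]],[[0,0.04,0.2],[0,0,0]],[[0,0,0],[0,0,0]],[[0,0,0],[0,0,0]]]'
```

```text
time_s: 5.6
position: [0.5166, -0.161, 0.0427]
tcp_rot: [[-0.0, 1.0, -0.001], [1.0, 0.0, 0.0], [0.0, -0.001, -1.0]]
force: [-3.0, -0.6, 4.3]
opening: 0.007
```

```bash
python3 - <<'E'
from rig import *
import cv2
cv2.imwrite("pics/side3.png",cv2.resize(capture("side")["pixels"][80:280,240:480,::-1],None,fx=3,fy=3))
E
```

```text
(no output)
```

View pics/side3.png

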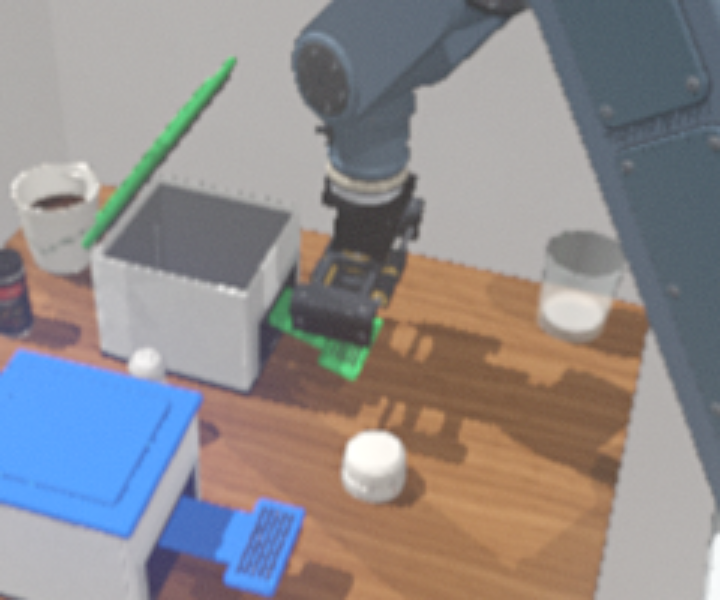

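The lid is mostly open. I'll go down to the stop and watch the force.

```bash
python3 -m crank '[[[0,0.03,0.2],[0,0,0]],[[0,0.02,0.1],[0,0,0]],[[0,0.02,0.1],[0,0,0]],[[0,0,0],[0,0,0]],[[0,0,0],[0,0,0]]]'
```

```text
time_s: 6.15
position: [0.5178, -0.161, 0.0384]
tcp_rot: [[0.0, 1.0, 0.0], [1.0, -0.0, 0.0], [0.0, 0.0, -1.0]]
force: [-1.5, -0.8, 3.0]
opening: 0.005
```

```bash
python3 -m crank '[[[0,0,0.1],[0,0,0]],[[0,0,0.1],[0,0,0]],[[0,0,0.1],[0,0,0]],[[0,0,0],[0,0,0]],[[0,0,0],[0,0,0]]]'
```

```text
time_s: 6.65
position: [0.5184, -0.1611, 0.0361]
tcp_rot: [[0.0, 1.0, 0.002], [1.0, -0.0, -0.001], [-0.001, 0.002, -1.0]]
force: [-0.6, 0.9, 7.7]
opening: 0.007
```

```bash
python3 -m crank '[[[0,0,0.1],[0,0,0]],[[0,0,0],[0,0,0]],[[0,0,0],[0,0,0]]]'; python3 - <<'E'
from h import *
from rig import *
c=capture("side");cv2.imwrite("pics/side4.png",cv2.resize(c["pixels"][80:280,240:480,::-1],None,fx=3,fy=3))
m=cv2.inRange(cv2.cvtColor(c["pixels"],cv2.COLOR_RGB2HSV),(50,100,40),(75,255,255))
# predicted lid side profile corners at angle th, hinge (0.676+.086, z .136), top at +.010
for th in(1.0,1.08,1.15,1.2):
    for y in(-.083,-.239):
        X=[.761-.172*np.cos(th)+.01*np.sin(th),y,.136+.172*np.sin(th)+.01*np.cos(th)]
        print(th,y,proj(c,X).round(1))
cs,_=cv2.findContours(m[:180],0,2)
q=max(cs,key=cv2.contourArea);print(cv2.approxPolyDP(q,2,True)[:,0].tolist())
E
```

```text
time_s: 6.95
position: [0.5185, -0.1611, 0.0359]
tcp_rot: [[0.0, 1.0, 0.002], [1.0, -0.0, -0.001], [-0.001, 0.002, -1.0]]
force: [-2.5, 1.9, 13.3]
opening: 0.007
1.0 -0.083 [293.2 124.8]
1.0 -0.239 [316.   96.2]
1.08 -0.083 [288.5 121.7]
1.08 -0.239 [311.9  93.3]
1.15 -0.083 [284.3 119.3]
1.15 -0.239 [308.1  91.1]
1.2 -0.083 [281.3 117.7]
1.2 -0.239 [305.4  89.7]
[[306, 92], [282, 117], [268, 161], [282, 121]]
```

View pics/side4.png

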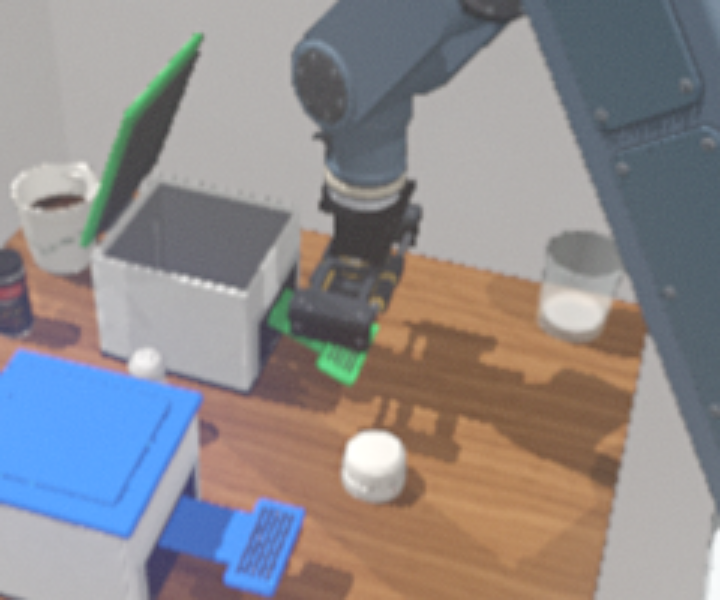

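The lid's front corners at (282,117) and (306,92) match about 1.19 rad. z has stopped falling while the force climbs to 13 N, so the lever is at its stop. I'll hold for three seconds.

```bash
Z='x'; python3 -m crank '[[[0,0,0],[0,0,0]],[[0,0,0],[0,0,0]],[[0,0,0],[0,0,0]],[[0,0,0],[0,0,0]],[[0,0,0],[0,0,0]],[[0,0,0],[0,0,0]],[[0,0,0],[0,0,0]],[[0,0,0],[0,0,0]],[[0,0,0],[0,0,0]],[[0,0,0],[0,0,0]],[[0,0,0],[0,0,0]],[[0,0,0],[0,0,0]]]'; python3 -m crank '[[[0,0,0],[0,0,0]],[[0,0,0],[0,0,0]],[[0,0,0],[0,0,0]],[[0,0,0],[0,0,0]],[[0,0,0],[0,0,0]],[[0,0,0],[0,0,0]],[[0,0,0],[0,0,0]],[[0,0,0],[0,0,0]],[[0,0,0],[0,0,0]],[[0,0,0],[0,0,0]],[[0,0,0],[0,0,0]],[[0,0,0],[0,0,0]]]'; python3 -m crank '[[[0,0,0],[0,0,0]],[[0,0,0],[0,0,0]],[[0,0,0],[0,0,0]],[[0,0,0],[0,0,0]],[[0,0,0],[0,0,0]],[[0,0,0],[0,0,0]],[[0,0,0],[0,0,0]],[[0,0,0],[0,0,0]]]'
```

```text
time_s: 8.2
position: [0.5184, -0.1611, 0.0359]
tcp_rot: [[0.0, 1.0, 0.002], [1.0, -0.0, -0.001], [-0.001, 0.002, -1.0]]
force: [-2.8, 0.4, 12.9]
opening: 0.004
time_s: 9.4
position: [0.5185, -0.1611, 0.0359]
tcp_rot: [[0.0, 1.0, 0.002], [1.0, -0.0, -0.001], [-0.001, 0.002, -1.0]]
force: [-1.0, 0.5, 12.6]
opening: 0.004
time_s: 10.2
position: [0.5185, -0.1611, 0.0359]
tcp_rot: [[0.0, 1.0, 0.002], [1.0, -0.0, -0.001], [-0.001, 0.002, -1.0]]
force: [-1.9, 1.4, 13.3]
opening: 0.006
```

Held for over 3 s. Now letting it up at about 15 mm/s.

```bash
python3 -m crank '[[[0,-0.01,-0.1],[0,0,0]],[[0,-0.01,-0.12],[0,0,0]],[[0,-0.02,-0.15],[0,0,0]],[[0,-0.02,-0.15],[0,0,0]],[[0,-0.02,-0.15],[0,0,0]],[[0,-0.02,-0.15],[0,0,0]],[[0,-0.02,-0.15],[0,0,0]],[[0,-0.02,-0.15],[0,0,0]],[[0,-0.02,-0.15],[0,0,0]],[[0,-0.02,-0.15],[0,0,0]],[[0,-0.02,-0.15],[0,0,0]],[[0,-0.02,-0.15],[0,0,0]]]'
```

```text
time_s: 11.4
position: [0.5148, -0.1609, 0.0519]
tcp_rot: [[-0.0, 1.0, -0.001], [1.0, 0.0, 0.0], [0.0, -0.001, -1.0]]
force: [-5.6, -1.4, 5.2]
opening: 0.007
```

```bash
python3 -m crank '[[[0,-0.02,-0.15],[0,0,0]],[[0,-0.02,-0.15],[0,0,0]],[[0,-0.02,-0.15],[0,0,0]],[[0,-0.02,-0.15],[0,0,0]],[[0,-0.02,-0.15],[0,0,0]],[[0,-0.02,-0.15],[0,0,0]],[[0,-0.02,-0.12],[0,0,0]],[[0,-0.02,-0.12],[0,0,0]],[[0,-0.02,-0.1],[0,0,0]],[[0,0,-0.1],[0,0,0]],[[0,0,-0.1],[0,0,0]],[[0,0,-0.1],[0,0,0]]]'
```

```text
time_s: 12.6
position: [0.5135, -0.1609, 0.0676]
tcp_rot: [[-0.0, 1.0, -0.0], [1.0, 0.0, 0.0], [0.0, -0.0, -1.0]]
force: [-5.0, -2.0, 6.9]
opening: 0.007
```

```bash
python3 -m crank '[[[0,0,-0.08],[0,0,0]],[[0,0,-0.08],[0,0,0]],[[0,0,-0.08],[0,0,0]],[[0,0,-0.08],[0,0,0]],[[0,0,-0.08],[0,0,0]],[[0,0,-0.08],[0,0,0]],[[0,0,-0.08],[0,0,0]],[[0,0,-0.08],[0,0,0]],[[0,0,-0.08],[0,0,0]],[[0,0,-0.08],[0,0,0]],[[0,0,0],[0,0,0]]]'
```

```text
time_s: 13.7
position: [0.5139, -0.161, 0.0752]
tcp_rot: [[0.0, 1.0, 0.0], [1.0, -0.0, -0.0], [-0.0, 0.0, -1.0]]
force: [-0.1, -0.4, -0.2]
opening: 0.006
```

The force is zero at z = 0.075, so the fingertips are off the lever and it is up. Moving clear and checking.

```bash
python3 -m crank '[[[0,0,-0.5],[0,0,0]],[[0,0,-1.5],[0,0,0]],[[0,0,-2.5],[0,0,0]],[[0,-1,-2.5],[0,0,0]],[[0,-1,-2.5],[0,0,0]],[[0,-1,-2.5],[0,0,0]],[[0,0,-1.5],[0,0,0]],[[0,0,0],[0,0,0]],[[0,0,0],[0,0,0]],[[0,0,0],[0,0,0]]]'; python3 - <<'E'
from h import *
from rig import *
T=pickle.load(open("top.pkl","rb"));S=pickle.load(open("side.pkl","rb"))
c=capture("side");print(np.abs(c["R"]-np.array(S["R"])).max())
cv2.imwrite("pics/side5.png",c["pixels"][:,:,::-1])
d=np.abs(c["pixels"].astype(int)-S["pixels"]).max(2);cv2.imwrite("pics/diff.png",(d>60).astype(np.uint8)*255)
for z,p in(("now",c),("was",S)):
    m=cv2.inRange(cv2.cvtColor(p["pixels"],cv2.COLOR_RGB2HSV),(50,120,50),(75,255,255));m[200:]=0
    cs,_=cv2.findContours(m,0,2)
    for q in sorted(cs,key=cv2.contourArea)[-2:]:print(z,cv2.approxPolyDP(q,3,True)[:,0].tolist())
E
```

```text
time_s: 14.7
position: [0.4832, -0.1606, 0.2092]
tcp_rot: [[0.0, 1.0, -0.002], [1.0, -0.0, 0.001], [0.001, -0.002, -1.0]]
force: [0.3, -0.2, 0.5]
opening: 0.003
0.0
now [[330, 185], [343, 187], [348, 194], [359, 197], [368, 179], [365, 178], [360, 193], [350, 191], [355, 180], [362, 177], [353, 180], [337, 176], [338, 183]]
now [[270, 161], [323, 176], [340, 146], [291, 135]]
was [[330, 184], [359, 197], [368, 179], [365, 178], [359, 194], [351, 189], [356, 179], [362, 177], [353, 180], [335, 175]]
was [[270, 161], [323, 176], [341, 147], [291, 135]]
```

View pics/side5.png

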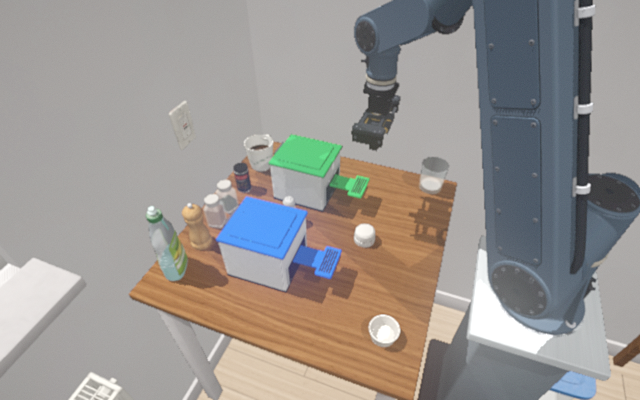

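View pics/diff.png

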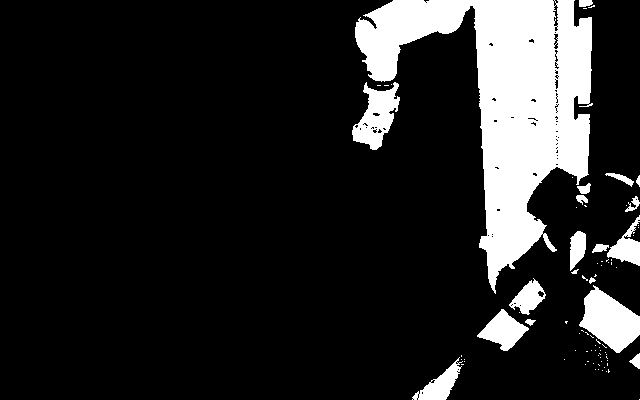

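The lid (270,161)–(340,146) and the pad are back at their starting pixels. Only the arm differs from the first picture, and the gripper is well clear. Handing in.

```bash
python3 -c "
from rig import bot
print(bot.hand_in())"
```

```text
the job is handed in; nothing more can be done
None
```

I opened the green caddy with its lever, held it, let it down gently and handed the job in; `hand_in` gives no verdict.

- **Press and hold:** I pressed the lever with closed fingertips at about (0.513, -0.161) until it reached its stop. There the tip settled at z = 0.036 with about 13 N on it. The lid measured about 1.19 rad open in the side camera, and I held it for over 3 s.
- **Let-up:** I let the lever up at about 15 mm/s, slowing to 8 mm/s near the top. The fingertips stayed on it until the force reached zero at z = 0.075. I did not measure the lid's closing speed directly.
- **Final checks:** I moved clear to z = 0.21 with no contact force. In the side camera the green lid and lever are back within about a pixel of where they started. The blue caddy and all the bystanders show no change in that view, and no check failed or disagreed.

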